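# Sugar for the espresso, with the tongs

## Task

Take the sprung sugar tongs from their leaning rest, squeeze them to pick the sugar lump out of the wooden dish without touching the lump with the fingers, and lower it inside the espresso cup that stands near the dish (not one of those at the far right) before letting it go. Then lay the tongs back on their rest as they were. Leave the cup and the dish standing where they are and do not disturb the other things.

Things in the scene. Friction and masses are not known exactly. Their poses are not given: they have to be found in the camera images.
- tongs: Steel sprung sugar tongs, 61 g (varying by a quarter). Origin midway between the hinges in the 30 mm wide head block, which ends 5 mm above it. Own axes: -z runs along the arms to the tips, whose ends are 107 mm from the origin; the arms close along y; x is normal to the flat of the tongs (arms 9 to 14 mm wide in x). At the start they lie on the rest, tips down, leaning 30 degrees from vertical.
- tongs_grip (a point): Middle of the tongs' grip plates, 36 mm below the origin along -z: the place to squeeze them, along y. Plates 30 mm long, 14 mm wide in x, 45 mm over the outside at rest. 1 mm of squeeze here closes the tips by 2.7 mm: held at 42 mm the tips are 35 mm apart, at about 35 mm they shut on the lump. Springs push back with 1.5 N (first movement) to 5 N, so a grip of 41 to 43 mm holds the tongs with the tips open.
- tongs_tip (a point): Midway between the ends of the tips, 107 mm below the tongs' origin along their -z axis. Tip plates 23 mm long, 11 mm wide in x, 4 mm thick; at rest the gap between them is 45 mm, 53 mm over the outside. A grip of 20 to 40 N on the grip plates holds the lump firmly.
- tongs_left (a joint): Angle of each tong arm about its hinge, rad: 0 open at rest, about 0.13 shut on the lump, 0.2 at most. Both arms move alike.
- rest: Fixed wooden tongs rest, z up, highest point 116 mm; its base spans x -55 to +45 mm, y +-40 mm, 8 mm thick; origin in the base's underside. A spine 20 mm wide leans 30 degrees from vertical, from its foot on the +x side up to its head on the -x side; the tongs lie on its upper (+x) face. The foot is a tray 76 mm wide with a ledge under the tips and side lips 68 mm apart; it begins 79 mm from the tongs' head.
- rest_home (a point): Place of the tongs' origin when they lie on the rest: 30 mm in -x from the rest's origin and 111 mm up. The tongs then have the rest's yaw and are turned by -0.52 rad about the rest's y axis (their -z axis points to the rest's +x and down; their y axis is the rest's y axis).
- dish: Loose round dark wooden dish, 120 mm across the rim, 92 mm across the foot, 22 mm high, wall 4 mm, flat floor 5 mm above its underside; origin at the centre of the underside.
- lump: White sugar lump, a cube of 18 mm, 10 g, lying flat on the dish's floor; origin at the centre of its underside, x and y axes square to its side faces.
- cup: Empty white porcelain espresso cup, 61 mm across the rim, 54 mm high, with an ear towards its own -y; origin at the level of the underside, 8.5 mm in -y from the axis of the bowl. Wall about 4 mm; the inside narrows from about 52 mm at the rim to about 40 mm at 20 mm above the underside; inner floor about 6 mm above the underside.
- cup_mouth (a point): Centre of the cup's mouth, on the axis of the bowl, at rim height (54 mm above the underside).
- spice_jar: Bystander: spice jar, 45 mm across, 106 mm high; origin under its centre.
- salt_shaker: Bystander: salt shaker, 44 mm across, 90 mm high; origin under its centre.
- capsule_left: Bystander: coffee capsule near the front left, 37 mm across, 28 mm high; origin under its centre.
- capsule_right: Bystander: coffee capsule near the front right, 37 mm across, 28 mm high; origin under its centre.
There are look-alikes about, which are no part of the job. What is shaped like the rest but pink or turquoise is not meant.

How it is judged:
On the way, in this order (a step that is already met when the one before it is completed fails the run):
1. the lump is held in the tongs, lifted clear of the dish (z of lump in the frame of dish above 0.04 m and contact force between lump and tongs above 0.3 N and contact force between tongs and the fingers above 0.3 N), for 0.2 s.
2. the lump is inside the cup, below the rim, still held in the tongs (horizontal distance between lump and cup_mouth below 0.02 m and z of lump in the frame of cup below 0.042 m and contact force between lump and tongs above 0.2 N), for 0.1 s.
At the end, for the whole second after the job is handed in: The lump lies at rest in the upright cup (within 24 mm of the bowl's axis, its underside less than 30 mm above the cup's underside), and the tongs lie at rest and sprung open on their rest (head within 20 mm of its place, leaning 17 to 43 degrees, square to the rest within 14 degrees) (horizontal distance between lump and cup_mouth below 0.024 m and z of lump in the frame of cup below 0.03 m and linear speed of each of lump, tongs below 0.02 m/s and angle between cup's own z axis and vertical below 0.1 rad and distance between tongs and rest_home below 0.02 m and angle between the y axis of tongs and the y axis of rest, either way round below 0.25 rad and angle between tongs's own z axis and vertical between 0.3 and 0.75 rad and value of joint tongs_left below 0.03 rad); the robot touches nothing.
It fails at once if the fingers touch the lump (contact force between lump and the fingers above 0.1 N).
It fails at once if the cup or the dish is shoved more than 30 mm or tipped (distance of any of cup_mouth, dish from where it was at the start of the episode above 0.03 m or angle between any of cup, dish's own z axis and vertical above 0.35 rad).
It fails at once if a bystander is moved more than 30 mm (distance of any of spice_jar, salt_shaker, capsule_left, capsule_right from where it was at the start of the episode above 0.03 m).
It also fails if it takes over 51 s, if anything falls off the work surface, if the arm or the gripper's body presses on something with over 40 N, if the wrist force passes 120 N, or if a joint passes its speed limit or range.

## Robot

A 6-joint arm with a two-finger parallel gripper is mounted at the origin on a cart in front of the work surface, level with it; the furniture and walls round the work are solid. World frame = base frame: x ahead of the robot, y to its left, z up, the work surface at z = 0. Lengths are in m, angles in rad, forces in N, time in s.
With the tool pointing down it reaches from about 0.4 to 0.825 m from the base axis. Payload 7 kg.
Tool frame: the origin (TCP) lies on the centre line of the jaws, within the pads' length; the fingertips stand arm.tip_reach ahead of it and the grasp point (between the pads) lies 5 mm behind it (arm.tip_reach is the distance from the TCP to the fingertips, in m); z points along the fingers, y is the line along which they close (so a half turn about z gives the same grasp; the last joint's range is limited). The gripper opens to 88 mm and grips with 3 to 60 N. Pads are 19 mm wide; open, the fingers measure 130 mm over their backs; the gripper's body (78 mm by 193 mm) begins 47 mm behind the grasp point.
Start: joints at [1.518, 0.359, 0.012, 0, -1.224, -0.288], TCP at [0.226, 0.636, 0.241] pointing down, gripper open.
Joint ranges: [-3.07, 3.07], [-1.43, 2.12], [-1.02, 1.25], [-3.03, 1.67], [-3.05, -0], [-3.03, 3.03]. Speed limits (rad/s): [2.39, 2.39, 3.01, 3.14, 3.14, 3.14].

## Interface

Orientations are given as [roll, pitch, yaw] about the fixed x, y, z axes, in that order (R = Rz(yaw) Ry(pitch) Rx(roll)).
In Python, from station import status, optics, order, arm gives the robot as it stands. The module is installed in compiled form; this text tells all that it offers.
- The arm moves only by the shell command python3 -m jog 'ROWS' [FORCE]. ROWS is JSON, a list of rows, each a list of 3 entries, a list of its own where there are three numbers: the gripper command: -1 is shut, 1 is fully open, values between are in proportion, then the shift along the tool's x, y, z in mm, then the turn about the tool's z in rad. A call has 1 to 20 rows; each row is the pose to reach, as a shift and turn from the pose commanded when the call began, along the tool's axes at that moment; what a row does not reach only later rows make up. A row lasts 1/8 s, in which the tool goes at most 62.5 mm and 10.7 degrees, less where a joint would pass 70% of its speed; a pose out of reach is approached as far as the arm can. A call with a gripper value outside its range is refused whole. The fingers move at their own pace and stop on an object; FORCE is the grip in N (left out, the last holds). Time passes only in rows, so rows that repeat a pose let the fingers close. It gives the time, the measured TCP pose, the force, the opening and the grip force at its end, in the units of the state.
- status.get_state(): the state, without advancing time (a new reading comes with each control period).
- optics.grab_frame(name): name is "side" or "top" or "wrist"; returns a dict with "color" (420x560x3 uint8, red, green, blue), "mtx" (3x3 intrinsics, pixels), "cam_to_world" (4x4, takes a point from camera to world coordinates). Camera axes: x right, y down, z forward; pixel columns grow to the right and rows downward; lengths in m; the calibration is good to about 2 mm. A picture is of the moment at which its call begins. There is no depth.
- order.job_done(): hands the job in; it is judged then, once.
The state is a dict: "t": time; "q": joint angles; "qd": joint speeds; "joint_efforts": joint torques, N m; "eef_pos": TCP position; "ee_rot": TCP orientation; "force": force on the tool from outside, world axes, zero at the start; "moment": the same for the moment, N m; "width": finger opening in m; "gripper_force": force on a finger pad.
Only numpy, scipy, OpenCV 4.12 (cv2) and the standard library are available. Lean on these libraries where they do the work, as an engineer would, in place of code of your own. Each camera call takes 0.05 s, during which the arm holds its last target. There are 200 camera calls.

## Working session

There is one attempt and no reset: what is moved stays moved. The work goes in short steps, Python scripts to look and compute and a shell command to move; the robot and the scene stay as the last step left them, time stands still between calls to the robot, and variables do not carry over. Pictures are saved under pics/ and viewed, at most 11 in all, crops included, and the job is handed in when it is done.

```bash
mkdir -p pics
python3 - <<'E'
from station import status,optics,order,arm
import cv2,numpy as np,pickle
s=status.get_state();print({k:np.round(v,3).tolist() for k,v in s.items()},arm.tip_reach)
for n in("side","top"):
    f=optics.grab_frame(n);cv2.imwrite(f"pics/{n}0.png",f["color"][:,:,::-1]);pickle.dump(f,open(n+".pkl","wb"))
    print(n,np.round(f["mtx"],1).tolist(),np.round(f["cam_to_world"],3).tolist())
E
```

```text
{'t': 0.0, 'q': [1.518, 0.359, 0.011, -0.0, -1.224, -0.288], 'qd': [-0.001, -0.0, -0.0, 0.0, -0.001, 0.0], 'joint_efforts': [0.001, -58.272, 29.305, 6.997, 0.007, -0.0], 'eef_pos': [0.225, 0.636, 0.24], 'ee_rot': [3.14, -0.0, -0.341], 'force': [-0.191, -0.093, 1.183], 'moment': [-0.013, 0.007, -0.011], 'gripper_force': 0.0, 'width': 0.087} 0.014
side [[396.8, 0.0, 275.2], [0.0, 396.8, 214.6], [0.0, 0.0, 1.0]] [[-0.998, 0.052, -0.045, 0.631], [0.066, 0.558, -0.827, 0.842], [-0.018, -0.828, -0.56, 0.739], [0.0, 0.0, 0.0, 1.0]]
top [[465.9, 0.0, 287.3], [0.0, 465.9, 204.9], [0.0, 0.0, 1.0]] [[-0.028, -0.993, 0.117, 0.466], [-1.0, 0.028, -0.002, -0.092], [-0.002, -0.117, -0.993, 1.164], [0.0, 0.0, 0.0, 1.0]]
```

View pics/top0.png

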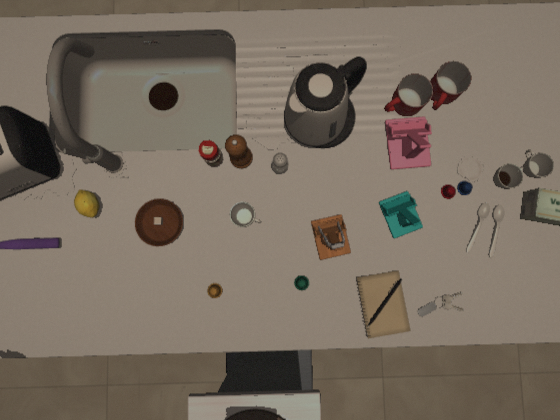

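View pics/side0.png

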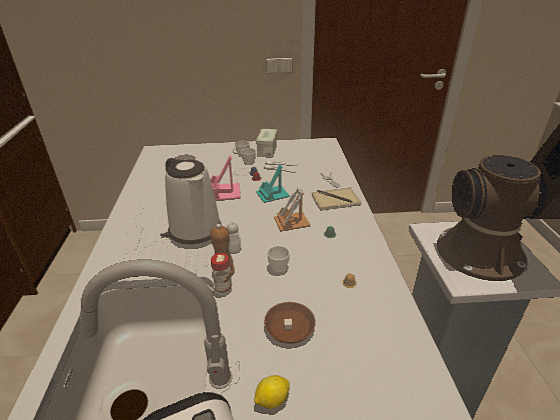

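Top view: dish (158,222) with the lump (157,221), cup (244,215) with its ear to the right. The racks are wooden (332,236), turquoise (401,214) and pink (408,143). Cups: (244,215) near the dish, (508,177) and (538,166) far right. I choose the wooden rack and the cup at (244,215). I'll check that with one close crop.

```bash
cat > h.py <<'E'
import numpy as np,pickle
def load(n): return pickle.load(open(n+".pkl","rb"))
def ray(f,u,v):
    M=f["cam_to_world"];d=M[:3,:3]@np.linalg.solve(f["mtx"],[u,v,1.]);return M[:3,3],d
def at(f,u,v,z):
    o,d=ray(f,u,v);return o+d*(z-o[2])/d[2]
def proj(f,p):
    M=f["cam_to_world"];c=M[:3,:3].T@(np.asarray(p)-M[:3,3]);k=f["mtx"]@c;return k[:2]/k[2]
E
python3 - <<'E'
import cv2,numpy as np
t=cv2.imread("pics/top0.png");s=cv2.imread("pics/side0.png")
def c(im,u,v,w,h,W,H):return cv2.resize(im[v:v+h,u:u+w],(W,H),interpolation=cv2.INTER_CUBIC)
a=np.hstack([c(t,307,208,50,60,250,300),c(s,270,182,50,60,250,300),c(t,224,197,50,60,250,300)])
b=np.hstack([c(t,128,192,60,60,300,300),c(s,260,235,90,120,225,300),c(s,260,300,60,80,225,300)])
o=np.vstack([a,b]);o=np.clip(o*1.6,0,255).astype('u1');cv2.imwrite("pics/crop1.png",o)
E
```

```text
(no output)
```

View pics/crop1.png

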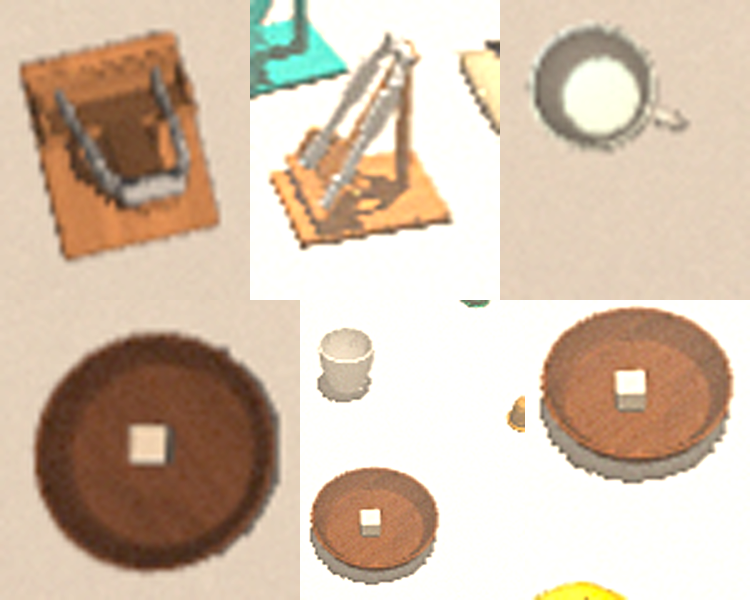

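The crop confirms the wooden rest holds the tongs, head towards the robot and tips away. The lump looks square to the image, and the cup's ear points right. Now the positions.

Run:
```python
from h import *
import cv2
from scipy.optimize import least_squares
t,s=load("top"),load("side")
def tri(a,b):
    A=[];B=[]
    for f,(u,v) in((t,a),(s,b)):
        o,d=ray(f,u,v);d/=np.linalg.norm(d);P=np.eye(3)-np.outer(d,d);A.append(P);B.append(P@o)
    x=np.linalg.lstsq(np.vstack(A),np.hstack(B),rcond=None)[0];return x.round(4)
# lump top by brightness
def blob(f,u,v,r):
    g=f["color"][v-r:v+r+1,u-r:u+r+1].astype(float);w=g[...,2];m=(w>(w.max()+np.median(w))/2).astype('u1')
    c=max(cv2.findContours(m,0,1)[0],key=cv2.contourArea);M=cv2.moments(m,True)
    return (M['m10']/M['m00']+u-r,M['m01']/M['m00']+v-r),m.sum(),cv2.minAreaRect(c)
lt=blob(t,157,221,8);print(lt, at(t,*lt[0],.023).round(4)); ls=blob(s,288,324,9);print(ls,at(s,*ls[0],.020).round(4))
print("cup",at(t,242.0,214.2,.054).round(4),tri((242,214.2),(278.4,253.4)))
print("dish",at(t,128+31.2-.4,192+30-.4,.022).round(4))
print("head",at(t,337.2,245.6,.113).round(4),tri((337.2,245.6),(299.6,191)))
# rest fit
px=np.array([(311.2,221.4),(320.2,259.2),(350.2,250.6)]); loc=np.array([(.045,.04),(-.055,.04),(-.055,-.04)])
def pt(p,l):
    c,q=np.cos(p[2]),np.sin(p[2]);return [p[0]+c*l[0]-q*l[1],p[1]+q*l[0]+c*l[1],.008]
r=least_squares(lambda p:np.ravel([proj(t,pt(p,l))-x for l,x in zip(loc[1:],px[1:])]),[.4,-.2,.2])
print("rest",r.x.round(4),r.fun.round(2))
p=r.x;print("home",p[0]-.03*np.cos(p[2]),p[1]-.03*np.sin(p[2]))
for n,(u,v) in dict(spice=(208,150),salt=(279,160),mill=(236,143),cl=(214,290),cr=(301,282),kettle=(322,85),lemon=(87,203)).items():print(n,at(t,u,v,.08 if n in('spice','salt') else .03).round(3))
```

```text
((157.05454545454546, 220.43636363636364), np.uint64(55), ((8.0, 7.5), (7.0, 6.0), 90.0)) [0.571  0.2274 0.023 ]
((287.8181818181818, 321.40909090909093), np.uint64(44), ((8.5, 6.5), (5.0, 7.0), 90.0)) [0.5736 0.2229 0.02  ]
cup [0.5774 0.0154 0.054 ] [0.5788 0.0154 0.052 ]
dish [0.5681 0.2233 0.022 ]
head [ 0.4945 -0.2031  0.113 ] [ 0.4962 -0.2034  0.1135]
rest [ 0.528  -0.1949  0.249 ] [-0.54  0.16  0.54 -0.16]
home 0.49890556464665686 -0.20229478439310125
spice [0.73  0.091 0.08 ]
salt [ 0.701 -0.077  0.08 ]
mill [0.758 0.03  0.03 ]
cl [0.399 0.088 0.03 ]
cr [ 0.412 -0.121  0.03 ]
kettle [ 0.902 -0.19   0.03 ]
lemon [0.618 0.398 0.03 ]
```

```bash
cat >> h.py <<'E'
def tool(tx,ty,tz,yaw=None):
    "shift in mm along tool axes and turn to reach a world TCP target"
    from station import status
    s=status.get_state();y=s["ee_rot"][2];e=np.array(s["eef_pos"])
    c,q=np.cos(y),np.sin(y);R=np.array([[c,q,0],[q,-c,0],[0,0,-1]])
    d=R.T@(np.array([tx,ty,tz])-e)*1000
    return d.round(1).tolist(), None if yaw is None else round(float(-(yaw-y)),3)
E
python3 -c "
from h import *
print(tool(.47,.25,.24,0.25),tool(.5145,-.198,.20,.25))"
```

```text
([359.4, 281.8, -0.3], -0.591) ([551.1, 689.2, 39.7], -0.591)
```

```bash
python3 -m jog '[[1,[60,47,0],-0.1],[1,[120,94,0],-0.2],[1,[180,141,0],-0.3],[1,[240,188,0],-0.4],[1,[300,235,0],-0.5],[1,[359,282,0],-0.59],[1,[551,689,40],-0.59],[1,[551,689,40],-0.59],[1,[551,689,40],-0.59],[1,[551,689,40],-0.59],[1,[551,689,40],-0.59],[1,[551,689,40],-0.59],[1,[551,689,40],-0.59],[1,[551,689,40],-0.59],[1,[551,689,40],-0.59],[1,[551,689,40],-0.59]]' 20
python3 - <<'E'
from h import *
from station import optics
import cv2
f=optics.grab_frame("wrist");pickle.dump(f,open("w1.pkl","wb"))
print(f["cam_to_world"].round(3).tolist(),f["mtx"].round(1).tolist())
im=np.clip(f["color"][:,:,::-1]*1.4,0,255).astype('u1').copy()
a=.25;H=np.array([.497,-.2027,.111]);X=np.array([np.cos(a),np.sin(a),0]);Y=np.array([-X[1],X[0],0]);Z=np.array([0,0,1.])
z=-.5*X+.866*Z
for p in(H,H-.036*z,H+.015*Y+.005*z,H-.015*Y+.005*z,H-.107*z):
    u=proj(f,p);print(u.round(0));cv2.circle(im,tuple(int(i) for i in u),2,(0,0,255),-1)
cv2.imwrite("pics/w1.png",im)
E
```

```text
t: 2.1
eef_pos: [0.5141, -0.1992, 0.1995]
ee_rot: [-3.141, 0.002, 0.246]
force: [-0.1, -0.2, -0.4]
width: 0.0873
gripper_force: 0.0
[[0.244, -0.929, -0.278, 0.59], [-0.97, -0.234, -0.069, -0.181], [-0.001, 0.287, -0.958, 0.344], [0.0, 0.0, 0.0, 1.0]] [[294.0, 0.0, 278.5], [0.0, 294.0, 206.6], [0.0, 0.0, 1.0]]
[277. 236.]
[277. 205.]
[259. 240.]
[295. 240.]
[277. 158.]
```

View pics/w1.png

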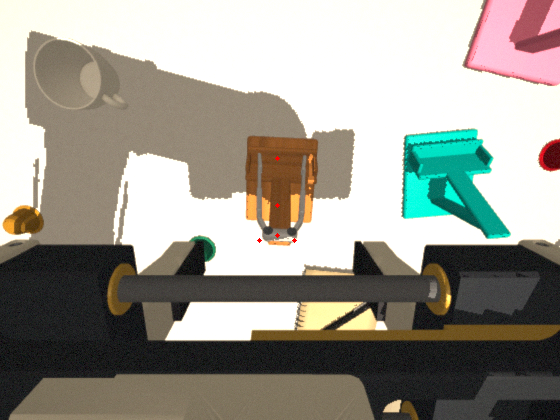

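The wrist view shows the tongs' hinges at (268,231) and (293,230), mean (280.5,230.5). I predicted (277,236), so the correction is about −3 mm along the rest's y and +3 mm along x. The spine runs straight up the image, so the yaw is right.

```bash
python3 -c "
from h import *
print(tool(.5175,-.2003,.075,.249))"
```

```text
([2.7, 2.9, 124.9], -0.002)
```

```bash
python3 -m jog '[[1,[3,3,50],0],[1,[3,3,90],0],[1,[3,3,110],0],[1,[3,3,125],0],[1,[3,3,125],0],[-0.05,[3,3,125],0],[-0.05,[3,3,125],0],[-0.05,[3,3,125],0],[-0.05,[3,3,125],0],[-0.05,[3,3,125],0],[-0.05,[3,3,125],0]]' 20
```

```text
t: 3.52
eef_pos: [0.5184, -0.1996, 0.0757]
ee_rot: [3.141, -0.0, 0.249]
force: [0.0, 0.4, 1.1]
width: 0.0421
gripper_force: 4.4
```

```bash
python3 -c "
from h import *
print(tool(.5376,.224,.165,.02))"; python3 -m jog '[[-0.05,[0,0,-10],0],[-0.05,[0,0,-40],0],[-0.05,[0,0,-80],0],[-0.05,[0,0,-90],0],[-0.05,[0,0,-90],0]]' 20
```

```text
([123.1, -405.8, -89.3], 0.229)
t: 4.15
eef_pos: [0.5185, -0.1995, 0.1664]
ee_rot: [3.141, -0.002, 0.249]
force: [-0.7, -0.9, -1.5]
width: 0.0416
gripper_force: 2.6
```

```bash
python3 -m jog '[[-0.05,[12,-40,0],0],[-0.05,[28,-90,0],0.05],[-0.05,[43,-140,0],0.1],[-0.05,[58,-190,0],0.15],[-0.05,[73,-240,0],0.2],[-0.05,[88,-290,0],0.23],[-0.05,[104,-340,0],0.23],[-0.05,[117,-385,0],0.23],[-0.05,[123,-406,0],0.23],[-0.05,[123,-406,0],0.23],[-0.05,[123,-406,0],0.23]]' 20
python3 - <<'E'
from h import *
from station import optics,status
import cv2
f=optics.grab_frame("wrist");pickle.dump(f,open("w2.pkl","wb"))
im=np.clip(f["color"][:,:,::-1]*1.5,0,255).astype('u1').copy()
s=status.get_state();print(s["eef_pos"],s["ee_rot"],s["width"])
a=s["ee_rot"][2];X=np.array([np.cos(a),np.sin(a),0]);Y=np.array([-X[1],X[0],0]);t=np.array(s["eef_pos"])+.0344*X-[0,0,.0574]
pts=[t+.0175*Y,t-.0175*Y]+[np.array([.572+i*.009,.225+j*.009,.023]) for i in(-1,1) for j in(-1,1)]
im=cv2.resize(im[60:360,80:480],(800,600),interpolation=cv2.INTER_CUBIC)
for p in pts:
    u=proj(f,p);print(u.round(1));cv2.circle(im,(int(u[0]*2-160),int(u[1]*2-120)),2,(0,0,255),-1)
cv2.imwrite("pics/w2.png",im)
E
```

```text
t: 5.52
eef_pos: [0.5369, 0.2232, 0.1648]
ee_rot: [3.141, 0.001, 0.019]
force: [0.0, 0.8, -0.4]
width: 0.0416
gripper_force: 2.3
[0.53703897 0.22308098 0.16508045] [3.14095902e+00 9.66368052e-04 1.82620018e-02] 0.04147536340131891
[253.1 183.6]
[303.3 183.6]
[285.9 174. ]
[267.6 173.6]
[286.4 155.5]
[267.8 155.1]
```

View pics/w2.png

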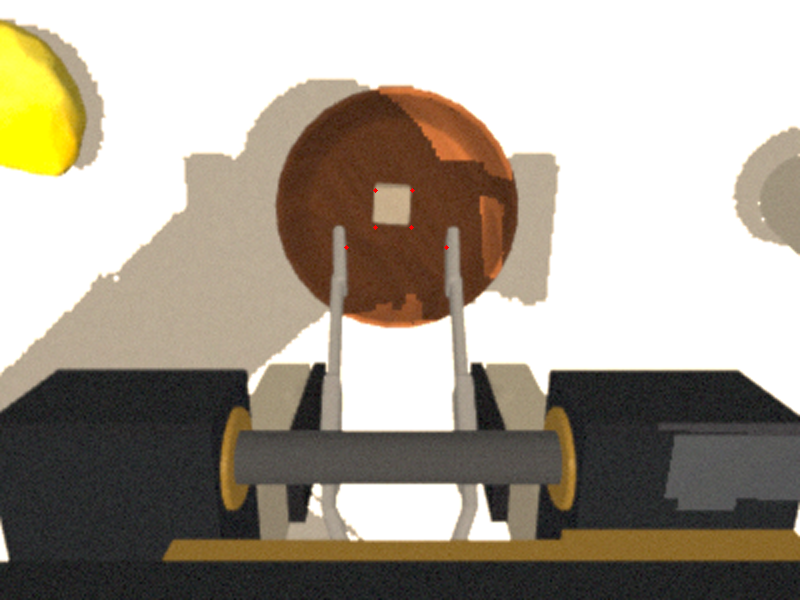

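The wrist view shows the lump centred at about (276,162) in the full image, and the open tips straddle it laterally. The tip ends are at full-image (250,174) and (307,174). The lump is about (+2,+1) mm from my estimate, at roughly (0.574,0.226), yaw ≈ 0.

```bash
python3 -c "
from h import *
print(tool(.540,.226,.068,0.0))"
```

```text
([3.0, -2.9, 97.1], 0.018)
```

```bash
python3 -m jog '[[-0.05,[3,-3,0],0.02],[-0.05,[3,-3,30],0.02],[-0.05,[3,-3,60],0.02],[-0.05,[3,-3,80],0.02],[-0.05,[3,-3,92],0.02],[-0.05,[3,-3,97],0.02],[-0.05,[3,-3,97],0.02]]' 25
python3 - <<'E'
from h import *
from station import optics
import cv2
f=optics.grab_frame("wrist");g=optics.grab_frame("side")
a=cv2.resize(f["color"][90:300,170:390],(440,420));b=cv2.resize(g["color"][250:355,235:325],(360,420))
cv2.imwrite("pics/w3.png",np.clip(np.hstack([a,b])[:,:,::-1]*1.5,0,255))
E
```

```text
t: 6.45
eef_pos: [0.5406, 0.2273, 0.0689]
ee_rot: [-3.141, -0.0, -0.001]
force: [-0.0, 0.7, -0.4]
width: 0.0417
gripper_force: 2.3[ WARN:0@0.801] global loadsave.cpp:1063 imwrite_ Unsupported depth image for selected encoder is fallbacked to CV_8U.
```

View pics/w3.png

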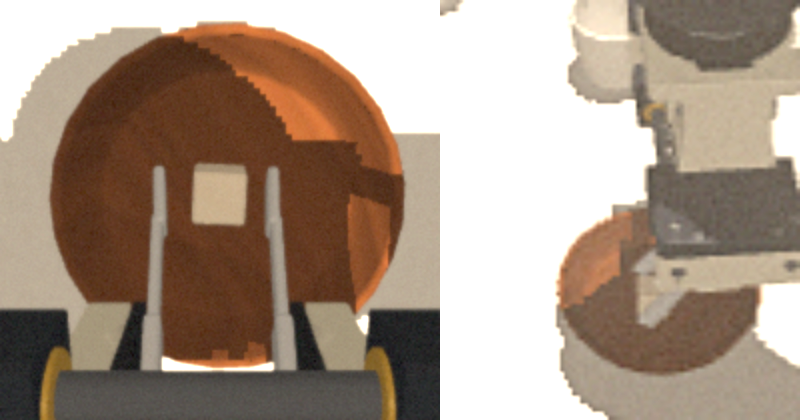

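The lump (about 279,185 in the full image) sits between the open tips, well overlapped. Squeeze and lift.

```bash
python3 -m jog '[[-0.2,[0,0,0],0],[-0.3,[0,0,0],0],[-0.5,[0,0,0],0],[-0.5,[0,0,0],0],[-0.5,[0,0,0],0],[-0.5,[0,0,-5],0],[-0.5,[0,0,-15],0],[-0.5,[0,0,-35],0],[-0.5,[0,0,-60],0],[-0.5,[0,0,-80],0],[-0.5,[0,0,-80],0],[-0.5,[0,0,-80],0]]' 28
python3 - <<'E'
from h import *
from station import optics
import cv2
f=optics.grab_frame("wrist")
g=optics.grab_frame("side")
a=cv2.resize(f["color"][90:300,170:390],(440,420));b=cv2.resize(g["color"][220:325,235:325],(360,420))
cv2.imwrite("pics/w4.png",np.clip(np.hstack([a,b])[:,:,::-1]*1.5,0,255).astype('u1'))
print(tool(.53,.0154,.17,0.0))
E
```

```text
t: 8.05
eef_pos: [0.5399, 0.227, 0.1482]
ee_rot: [3.141, 0.001, -0.001]
force: [-1.0, -0.3, -1.3]
width: 0.0357
gripper_force: 28.0
([-9.6, 211.5, -22.3], -0.001)
```

View pics/w4.png

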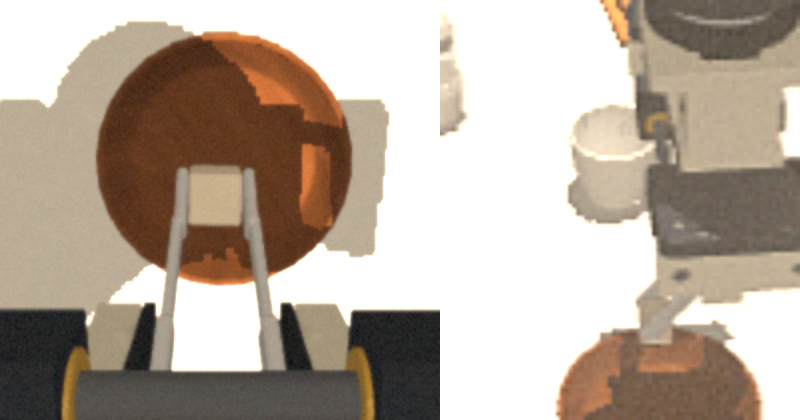

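The lump is held upright and well clear of the dish. Next I move above the cup and measure it from close by.

```bash
python3 -m jog '[[-0.5,[2,30,-12],0],[-0.5,[4,80,-12],0],[-0.5,[6,130,-12],0],[-0.5,[7,170,-12],0],[-0.5,[8,200,-12],0],[-0.5,[9,213,-12],0],[-0.5,[9,213,-12],0],[-0.5,[9,213,-12],0]]' 28
python3 - <<'E'
from h import *
from station import optics,status
import cv2
f=load("w1");print("cup from w1",at(f,69,74,.054))
f=optics.grab_frame("wrist");pickle.dump(f,open("w5.pkl","wb"))
im=cv2.resize(f["color"][90:300,170:390],(770,735))[:600];im=np.clip(im[:,:,::-1]*1.4,0,255).astype('u1').copy()
s=status.get_state();e=np.array(s["eef_pos"]);print(e,s["ee_rot"],s["width"])
c=np.array([.5805,.014,.054])
for k in range(24):
    u=proj(f,c+.0305*np.array([np.cos(k*.2618),np.sin(k*.2618),0]));cv2.circle(im,(int((u[0]-170)*3.5),int((u[1]-90)*3.5)),2,(0,0,255),-1)
for q in(e+[.0342+i*.009*1,j*.009,-.046]for i in(-1,1) for j in(-1,1)):
    u=proj(f,q);cv2.circle(im,(int((u[0]-170)*3.5),int((u[1]-90)*3.5)),2,(0,255,0),-1)
cv2.imwrite("pics/w5.png",im)
E
```

```text
t: 9.15
eef_pos: [0.5492, 0.0149, 0.1603]
ee_rot: [3.142, 0.0, -0.0]
force: [0.0, 0.5, -1.4]
width: 0.0359
gripper_force: 28.0
cup from w1 [0.58110638 0.01315367 0.054     ]
[0.5492053  0.01505583 0.16038184] [3.14157967e+00 1.59414704e-04 1.82705881e-05] 0.035672233942113295
```

View pics/w5.png

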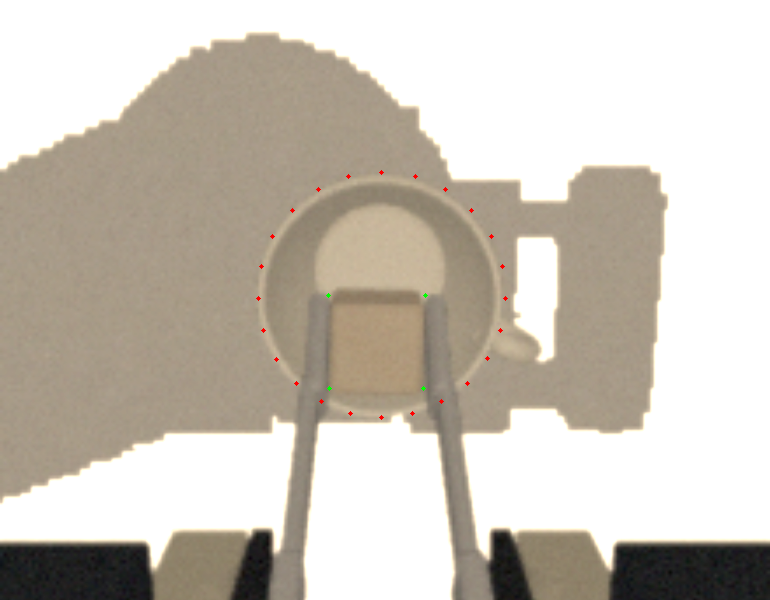

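The true rim is centred at crop (379,296), against my predicted (381,295). The lump therefore sits about 2 mm forward of the axis, which leaves room for the arms. Lower it in steps.

```bash
python3 -m jog '[[-0.5,[2,0,20],0],[-0.5,[2,0,40],0],[-0.5,[2,0,55],0],[-0.5,[2,0,66],0],[-0.5,[2,0,69],0],[-0.5,[2,0,69],0],[-0.5,[2,0,69],0]]' 28
```

```text
t: 10.07
eef_pos: [0.5515, 0.0144, 0.0922]
ee_rot: [-3.141, -0.001, -0.001]
force: [0.5, -0.0, -1.1]
width: 0.0359
gripper_force: 28.0
```

```bash
python3 -m jog '[[-0.5,[0,0,3],0],[-0.5,[0,0,6],0],[-0.5,[0,0,6],0],[-0.5,[0,0,6],0],[-0.5,[0,0,6],0]]' 28 && python3 -m jog '[[-0.16,[0,0,0],0],[-0.15,[0,0,0],0],[-0.14,[0,0,0],0],[-0.13,[0,0,0],0],[-0.13,[0,0,0],0],[-0.13,[0,0,0],0]]' 28
```

```text
t: 10.7
eef_pos: [0.5512, 0.0143, 0.0856]
ee_rot: [3.142, -0.0, -0.001]
force: [0.1, -0.7, -0.8]
width: 0.0357
gripper_force: 28.0
t: 11.45
eef_pos: [0.5511, 0.0143, 0.0855]
ee_rot: [3.142, 0.0, -0.001]
force: [0.3, 0.9, -1.4]
width: 0.0382
gripper_force: 5.4
```

Now raise slowly and look for the lump in the cup.

```bash
python3 -m jog '[[-0.13,[0,0,-8],0],[-0.13,[0,0,-20],0],[-0.13,[0,0,-40],0],[-0.13,[0,0,-75],0],[-0.13,[0,0,-75],0],[-0.13,[0,0,-75],0]]' 20
python3 - <<'E'
from h import *
from station import optics
import cv2
f=optics.grab_frame("wrist")
cv2.imwrite("pics/w6.png",np.clip(cv2.resize(f["color"][90:300,170:390],(440,420))[:,:,::-1]*1.4,0,255).astype('u1'))
print(tool(.5184,-.1996,.160,.249))
E
```

```text
t: 12.2
eef_pos: [0.5509, 0.0143, 0.1609]
ee_rot: [-3.141, -0.001, -0.001]
force: [-0.5, 0.3, -0.6]
width: 0.0382
gripper_force: 5.4
([-32.1, 213.8, 0.4], -0.25)
```

View pics/w6.png

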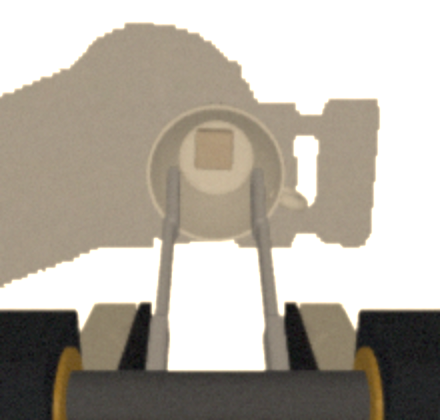

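The lump lies flat on the cup's floor, at about (277,164) in the full image. Return the tongs.

```bash
python3 -m jog '[[-0.05,[-4,30,0],-0.05],[-0.05,[-10,70,0],-0.1],[-0.05,[-18,120,0],-0.15],[-0.05,[-25,170,0],-0.2],[-0.05,[-30,200,0],-0.25],[-0.05,[-32,214,0],-0.25],[-0.05,[-32,214,0],-0.25],[-0.05,[-32,214,0],-0.25]]' 20
python3 - <<'E'
from h import *
from station import optics
import cv2
f=optics.grab_frame("wrist")
cv2.imwrite("pics/w7.png",np.clip(cv2.resize(f["color"][90:300,170:390],(660,630))[:600,:,::-1]*1.4,0,255).astype('u1'))
print(tool(.5190,-.1995,.0757,.249))
E
```

```text
t: 13.25
eef_pos: [0.519, -0.199, 0.1603]
ee_rot: [-3.141, 0.0, 0.249]
force: [0.1, 0.3, -0.3]
width: 0.0417
gripper_force: 2.3
([-0.3, 0.6, 84.7], 0.001)
```

View pics/w7.png

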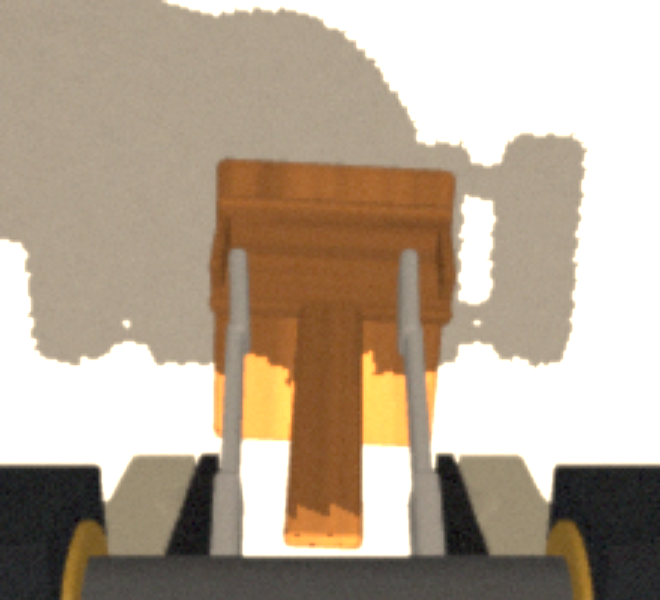

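The tongs are above the rest. Their tips (238,250 and 409,250 in the crop) lie inside the lips, with the tray rotated about 0.04 rad clockwise and about 2 mm to the right. I'll correct that while lowering.

```bash
python3 -m jog '[[-0.05,[0,1.5,20],0.04],[-0.05,[0,1.5,45],0.04],[-0.05,[0,1.5,65],0.04],[-0.05,[0,1.5,76],0.04],[-0.05,[0,1.5,80],0.04],[-0.05,[0,1.5,82],0.04],[-0.05,[0,1.5,83],0.04],[-0.05,[0,1.5,83],0.04]]' 20
```

```text
t: 14.3
eef_pos: [0.5196, -0.2012, 0.078]
ee_rot: [3.141, -0.001, 0.209]
force: [0.2, -0.2, -1.3]
width: 0.0422
gripper_force: 2.1
```

```bash
python3 -m jog '[[-0.05,[0,0,1],0],[-0.05,[0,0,2],0],[-0.05,[0,0,2],0],[-0.05,[0,0,2],0]]' 20; python3 -m jog '[[-0.02,[0,0,0],0],[0.0,[0,0,0],0],[0.02,[0,0,0],0],[0.05,[0,0,0],0],[0.1,[0,0,0],0],[0.2,[0,0,0],0],[0.4,[0,0,0],0],[1,[0,0,0],0],[1,[0,0,0],0],[1,[0,0,0],0],[1,[0,0,0],0]]' 20
```

```text
t: 14.8
eef_pos: [0.5195, -0.2012, 0.0758]
ee_rot: [3.141, -0.0, 0.209]
force: [0.2, 0.3, 1.1]
width: 0.0416
gripper_force: 2.0
t: 16.18
eef_pos: [0.5193, -0.2012, 0.0756]
ee_rot: [3.142, 0.0, 0.209]
force: [-0.2, 0.5, 0.5]
width: 0.0873
gripper_force: 0.0
```

```bash
python3 -m jog '[[1,[0,0,-10],0],[1,[0,0,-40],0],[1,[0,0,-90],0],[1,[0,0,-125],0],[1,[0,0,-125],0],[1,[0,0,-125],0]]' 20
python3 - <<'E'
from h import *
from station import optics
import cv2
f=optics.grab_frame("wrist");g=optics.grab_frame("top")
a=cv2.resize(f["color"][90:300,200:360],(400,525));b=cv2.resize(g["color"][170:280,250:370],(400,367));b=np.vstack([b,np.zeros((158,400,3),'u1')])
cv2.imwrite("pics/w8.png",np.clip(np.hstack([a,b])[:,:,::-1]*1.4,0,255).astype('u1'))
E
```

```text
t: 16.92
eef_pos: [0.519, -0.201, 0.2007]
ee_rot: [-3.141, -0.0, 0.209]
force: [0.4, -0.0, -0.1]
width: 0.0878
gripper_force: 0.0
```

View pics/w8.png

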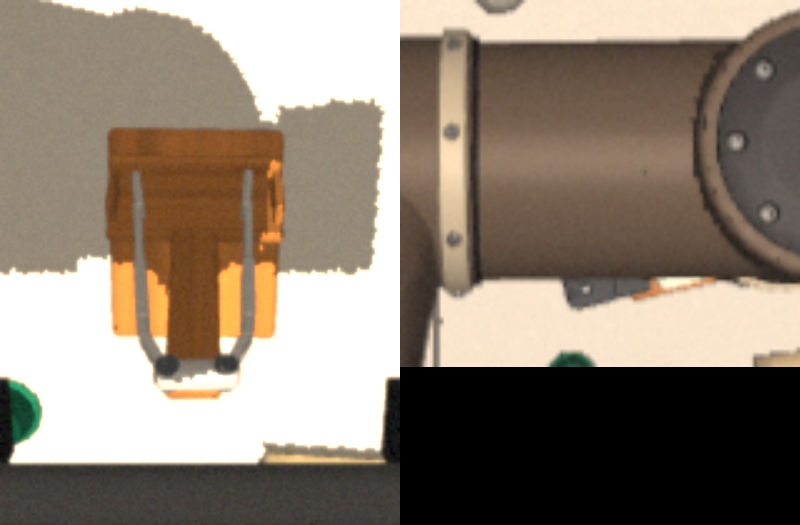

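The tongs lie square and centred on the rest, with the head near (279,238) in the full image and the tips in the tray, as at the start. Handing in.

```bash
python3 -c "
from station import order;print(order.job_done())"
```

```text
the job is handed in; nothing more can be done
None
```

I handed the job in at about 17 s: the sugar lump lies flat in the espresso cup by the dish and the tongs are back, open, on the wooden rest; no verdict came back.

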